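# Shift the gear lever from reverse to first through the H-gate

## Task

The gear lever of the shifter prototype stands in reverse, the near right slot of its H-gate as seen from the robot. Push it with the fingers out into neutral, across neutral to the left, and fully home into first gear, the far left slot, without running into any other gear on the way. Only push: never take the knob or the shaft between the fingers, and leave the loose things on the table and on the board where they are.

Things in the scene. Friction and masses are not known exactly. Their poses are not given: they have to be found in the camera images.
- shifter: Gear shifter, fixed: grey sheet-steel housing with a white bezel 164 x 148 mm on a plywood board 280 (x) x 300 (y) x 18 mm. Origin: middle of the board's underside, on the table. x points from the driver's (robot's) side to the far side, y to the left, z up; turned by up to 20 degrees. The bezel's top is 149 mm above the table; only the lever is higher.
- gate_middle (a point): Middle of the steel H-gate, on its top face, 147 mm above the table. Three lanes 20 mm apart and 13 mm wide, each with a far and a near slot that end 27.5 mm from the middle, joined by a neutral channel 16 mm wide. Tongues between the slots have rounded ends. Far row from left: first, third, fifth; near row: second, fourth, reverse.
- first_lane (a point): Crossing of the left lane (first far, second near) with the neutral channel, on the gate's top face, 147 mm above the table.
- pivot (a point): The lever's pivot, inside the housing, 38 mm above the table, straight under the gate's middle. The knob's centre is 210 mm from it: 248 mm above the table when upright.
- knob (a point): Centre of the white round knob on top of the lever: a ball 48 mm across, tapering below to the 10 mm steel shaft that runs in the gate. z points up along the lever. In first gear it stands about 43 mm farther from the driver and 40 mm farther left than in the middle of neutral; at the start, in reverse, 31 to 42 mm nearer and 40 mm farther right.
- shift (a joint): Lean of the lever fore and aft, rad: 0 in neutral, positive away from the driver (first, third, fifth), negative towards him. Fully home in a far slot about 0.21; starts in reverse at -0.20 to -0.15. Within about 0.025 of 0 it crosses freely from lane to lane. It stays where it is left; about 4 N at the knob moves it.
- select (a joint): Lean of the lever sideways, rad: positive to the left. About 0.19 in the left lane (the stop is at about 0.20), 0 in the middle lane, -0.19 in the right lane. It stays where it is left; about 3 to 4 N at the knob moves it.
- spare_knob: Loose white pear-shaped knob, 43 mm wide and 71 mm high, standing on the board beside the housing on the right; origin at the middle of its underside. Leave alone.
- canister: Loose white open canister, 110 mm wide, 115 mm high, on the table to the left or right of the board; origin at the middle of its underside. Leave alone.
- ring: Loose white flat ring, 120 mm across, 16 mm high, on the table on the other side of the board; origin at the middle of its underside. Leave alone.
- caliper: Loose steel caliper, 210 mm long and 10 mm high, lying on the table beyond the board; origin at the middle of its underside. Leave alone.

How it is judged (in metres and radians):
On the way, in this order (a step that is already met when the one before it is completed fails the run):
1. the lever is out of reverse, in neutral in the right lane (value of joint shift between -0.06 and 0.1 rad and value of joint select below -0.1 rad).
2. the lever is across neutral, in the left lane (value of joint shift between -0.08 and 0.08 rad and value of joint select above 0.16 rad).
At the end, for the whole second after the job is handed in: The lever rests fully home in first gear: shift above 0.18 rad (the slot ends at about 0.21) in the left lane, select above 0.16 rad; the loose things are within 30 mm of where they stood (value of joint shift above 0.18 rad and value of joint select above 0.16 rad and velocity of joint shift between -0.05 and 0.05 rad/s and distance of each of spare_knob, canister, ring, caliper from where it was at the start of the episode below 0.03 m); the robot touches nothing.
It fails at once if the lever runs into another gear than reverse or first (more than half-way down its slot) ((value of joint shift above 0.12 rad and value of joint select below 0.13 rad) or (value of joint shift below -0.12 rad and value of joint select above -0.13 rad)).
It fails at once if the knob or the shaft is taken between the fingers (distance between the grasp point and knob below 0.022 m or (z of the grasp point in the frame of knob between -0.1 and 0 m and x of the grasp point in the frame of knob between -0.007 and 0.007 m and y of the grasp point in the frame of knob between -0.007 and 0.007 m) or (z of the grasp point in the frame of knob between 0 and 0.035 m and x of the grasp point in the frame of knob between -0.014 and 0.014 m and y of the grasp point in the frame of knob between -0.014 and 0.014 m)).
It fails at once if a loose thing is shifted by more than 30 mm, lifted or tipped over (distance of any of spare_knob, canister, ring, caliper from where it was at the start of the episode above 0.03 m or angle between any of spare_knob, canister's own z axis and vertical above 0.5 rad or height (world z) of spare_knob above 0.033 m or height (world z) of any of canister, ring, caliper above 0.015 m).
It also fails if it takes over 48 s, if anything falls off the work surface, if the arm or the gripper's body presses on something with over 40 N, if the wrist force passes 120 N, or if a joint passes its speed limit or range.

## Robot

A 6-joint arm with a two-finger parallel gripper is mounted at the origin on the work surface. World frame = base frame: x ahead of the robot, y to its left, z up, the work surface at z = 0. Lengths are in mm, angles in degrees, forces in N, time in s.
With the tool pointing down it reaches from about 325 to 775 mm from the base axis. Payload 5.5 kg.
Tool frame: the origin (TCP) lies between the finger pads; the fingertips stand 19 mm ahead of it and the grasp point (between the pads) is the TCP; z points along the fingers, x is the direction in which the jaws open and shut, and the axes are right-handed (so a half turn about z gives the same grasp; the last joint's range is limited). The gripper opens to 85 mm and grips with 20 to 120 N. Pads are 22 mm wide; open, the fingers measure 114 mm over their backs; the gripper's body (76 mm by 85 mm) begins 54 mm behind the grasp point. The pads swing forward as they close: fully open they stand 13 mm farther back than shut.
Start: joints at [-66.962, 5.22, 70.514, -0, 104.267, -3.249], TCP at [265.725, -537.965, 250.275] pointing down, gripper open.
Joint ranges: [-164.24, 164.24], [-49.07, 125.15], [9.68, 141.18], [-86.29, 266.29], [3.28, 154.24], [-151.56, 151.56]. Speed limits (degrees/s): [147.25, 147.25, 172.46, 180, 180, 180].

## Interface

Orientations are given as [roll, pitch, yaw] about the fixed x, y, z axes, in that order (R = Rz(yaw) Ry(pitch) Rx(roll)).
In Python, from station import sensors, eyes, workorder gives the robot as it stands. The module is installed in compiled form; this text tells all that it offers.
- The arm moves only by the tool apply_moves, never from a script. Its argument "deltas" is text: rows parted by semicolons, each of 7 numbers parted by spaces: the shift along the tool's x, y, z in mm, then the turn, a rotation vector about the tool's x, y, z in degrees, then the gripper command: -1 is shut, 1 is fully open, values between are in proportion. In form: dx dy dz rx ry rz claw; .... A call has 1 to 20 rows; each row shifts and turns the pose as measured when the row begins, along the tool's axes as they then stand; what a row does not reach is not made up. A row lasts 1/10 s, in which the tool goes at most 50 mm and 8.59 degrees, less where a joint would pass 70% of its speed; a pose out of reach is approached as far as the arm can. A call is refused whole if a number of a shift passes 50 or a number of a turn 8.59, either way. A call with a gripper value outside its range is refused whole. The fingers move at their own pace and stop on an object; "squeeze" is the grip in N (left out, the last holds). Time passes only in rows, so rows that do not move let the fingers close. It gives the time, the measured TCP pose, the force and the opening at its end, in the units of the state.
- sensors.state(): the state, without advancing time (a new reading comes with each control period).
- eyes.snapshot(name): name is "side" or "top" or "wrist"; returns a dict with "img" (400x640x3 uint8, red, green, blue), "depth" (400x640 float32, mm along the optical axis (not along the pixel's ray), 0 where there is no reading), "camera_matrix" (3x3 intrinsics, pixels), "cam_to_world" (4x4, takes a point from camera to world coordinates). Camera axes: x right, y up, looking along -z (the intrinsics and any distortion apply to the point x, -y, -z); pixel columns grow to the right and rows downward; lengths in mm; the calibration is good to about 2 mm. A picture is of the moment at which its call begins.
- workorder.sign_off(): hands the job in, once; it reports no verdict.
The state is a dict: "t": time; "joints": joint angles; "qvel": joint speeds; "effort": joint torques, N m; "tcp_pos": TCP position; "orientation": TCP orientation; "wrist_force": force on the tool from outside, world axes, zero at the start; "torque": the same for the moment, N m; "finger_gap": finger opening in mm.
Only numpy, scipy, OpenCV 4.12 (cv2) and the standard library are available. Lean on these libraries where they do the work, as an engineer would, in place of code of your own. Each camera call takes 0.05 s, during which the arm holds its last target.

## Working session

There is one attempt and no reset: what is moved stays moved. The work goes in short steps, Python scripts to look and compute and a tool call to move; the robot and the scene stay as the last step left them, time stands still between calls to the robot, and variables do not carry over. Pictures are saved under pics/ and viewed, and the job is handed in when it is done.

Besides the shell and the picture viewer there is one more tool, called after "Request:" by a JSON object that holds its "name" and its "arguments", one argument or row to a line. apply_moves: Moves the arm, as the interface text tells. Its arguments: {"type":"object","properties":{"deltas":{"type":"string"},"squeeze":{"type":"number"}},"required":["deltas"]}

```bash
mkdir -p pics; cat > h.py <<'E'
import numpy as np, cv2
from station import sensors, eyes, workorder
def snap(n,f):
    s=eyes.snapshot(n); cv2.imwrite('pics/'+f+'.png',cv2.cvtColor(s['img'],cv2.COLOR_RGB2BGR)); np.savez('pics/'+f,**s); return s
def pt(s,u,v,d=None):
    K=s['camera_matrix'];d=s['depth'][int(v),int(u)] if d is None else d
    p=np.array([(u-K[0,2])*d/K[0,0],-(v-K[1,2])*d/K[1,1],-d,1]); return (s['cam_to_world']@p)[:3]
E
python3 - <<'E'
from h import *
for n in ['side','top','wrist']:
    s=snap(n,n+'0'); print(n,s['camera_matrix'].round(1).tolist(),s['cam_to_world'].round(3).tolist())
print(sensors.state())
E
```

```text
side [[375.7, 0.0, 318.7], [0.0, 375.7, 197.7], [0.0, 0.0, 1.0]] [[-0.462, 0.637, -0.617, 38.708], [-0.887, -0.322, 0.331, 369.323], [0.012, 0.7, 0.714, 901.91], [0.0, 0.0, 0.0, 1.0]]
top [[382.1, 0.0, 325.8], [0.0, 382.1, 200.1], [0.0, 0.0, 1.0]] [[-0.035, 0.979, -0.202, 464.056], [-0.999, -0.036, 0.002, 58.434], [-0.005, 0.202, 0.979, 1076.097], [0.0, 0.0, 0.0, 1.0]]
wrist [[321.7, 0.0, 321.8], [0.0, 321.7, 197.5], [0.0, 0.0, 1.0]] [[0.444, 0.853, 0.276, 336.304], [-0.896, 0.423, 0.135, -502.817], [-0.002, -0.307, 0.952, 373.873], [0.0, 0.0, 0.0, 1.0]]
{'t': 0.15, 'joints': array([-6.69609803e+01,  5.25632475e+00,  7.05656159e+01,  1.13938876e-03,
        1.04266405e+02, -3.24883189e+00]), 'qvel': array([ 0.04376738, -0.09997219, -0.18475622, -0.02262735, -0.02514498,
       -0.11906355]), 'effort': array([ 2.89550881e-03, -4.59372568e+01, -4.18526602e+01,  2.32632976e-05,
        9.61673039e-03,  1.88083405e-06]), 'tcp_pos': array([ 265.66257307, -537.78581443,  249.38201231]), 'orientation': array([-1.79993890e+02,  8.81411790e-02, -6.37118638e+01]), 'wrist_force': array([ 0.60128682, -0.15706251,  0.24444599]), 'torque': array([-0.00288298, -0.01346598,  0.00691655]), 'finger_gap': 85.66344659488179}
```

View pics/top0.png

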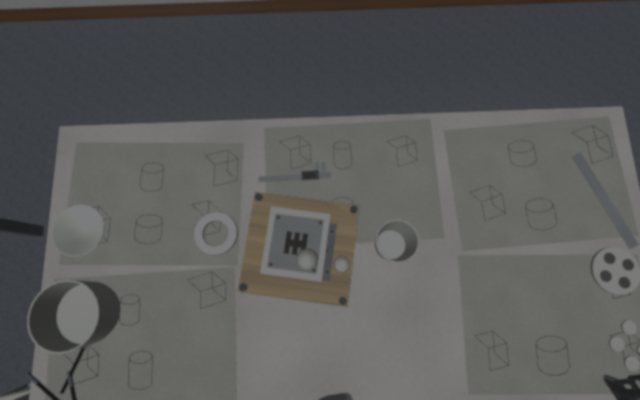

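View pics/side0.png

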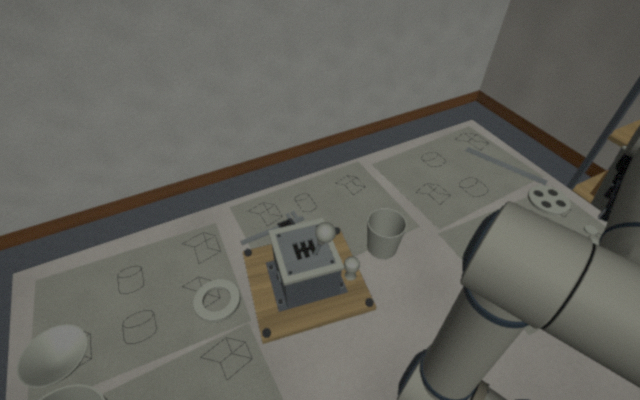

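```bash
python3 - <<'E'
import cv2
a=cv2.imread('pics/top0.png')[180:310,230:430]; cv2.imwrite('pics/c1.png',cv2.convertScaleAbs(cv2.resize(a,None,fx=4,fy=4,interpolation=cv2.INTER_CUBIC),alpha=1.6))
a=cv2.imread('pics/side0.png')[205:345,235:415]; cv2.imwrite('pics/c2.png',cv2.convertScaleAbs(cv2.resize(a,None,fx=4,fy=4,interpolation=cv2.INTER_CUBIC),alpha=1.6))
E
```

```text
(no output)
```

View pics/c1.png

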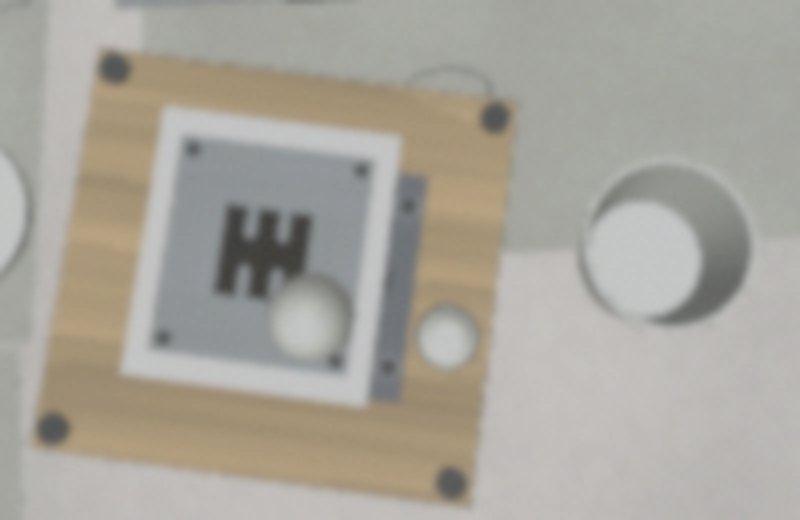

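View pics/c2.png

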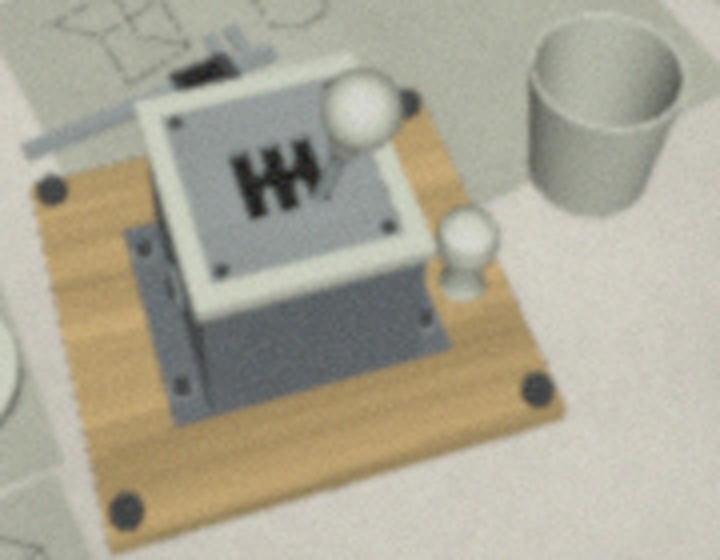

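```bash
cat >> h.py <<'E'
def ray(s,u,v,z):
    a=pt(s,u,v,100.);b=pt(s,u,v,1000.);return a+(b-a)*(z-a[2])/(b[2]-a[2])
E
python3 - <<'E'
from h import *
t=dict(np.load('pics/top0.npz'));s=dict(np.load('pics/side0.npz'))
def go(S,c,o,z):
    P=np.array([ray(S,x/4+o[0],y/4+o[1],z) for x,y in c]);print(P.round(1).tolist(),P.mean(0).round(1))
    f=(P[0]+P[1]-P[2]-P[3]);l=P[0]+P[2]-P[1]-P[3];print('yaw',np.degrees(np.arctan2(f[1],f[0])),np.degrees(np.arctan2(-l[0],l[1])))
# FL,FR,NL,NR
go(t,[(192,148),(362,170),(162,338),(335,360)],(230,180),147)
go(t,[(115,68),(494,117),(52,428),(451,482)],(230,180),20)
go(t,[(165,107),(402,135),(121,375),(366,407)],(230,180),149)
go(s,[(175,122),(0,0),(221,271),(389,227)],(235,205),147)
go(s,[(51,190),(405,102),(126,511),(537,389)],(235,205),20)
go(s,[(140,103),(351,57),(203,318),(434,248)],(235,205),149)
# knob triangulation
def R(S,u,v):
    a=pt(S,u,v,100.);b=pt(S,u,v,1000.);d=(b-a)/np.linalg.norm(b-a);return S['cam_to_world'][:3,3],d
o1,d1=R(t,230+310/4,180+318/4);o2,d2=R(s,235+362/4,205+111/4)
A=np.stack([d1,-d2],1);x=np.linalg.lstsq(A,o2-o1,rcond=None)[0];print('knob',o1+d1*x[0],o2+d2*x[1])
for S,u,v in[(t,230+310/4,180+318/4),(s,235+362/4,205+111/4),(t,345,263),(t,395,240),(t,390,243)]:print(pt(S,u,v))
print('spare',ray(t,230+446/4,180+336/4,70))
E
```

```text
[[617.2, 175.7, 147.0], [599.7, 71.6, 147.0], [502.4, 194.9, 147.0], [485.7, 91.4, 147.0]] [551.2 133.4 147. ]
yaw -9.685412559928945 -9.328891911423048
[[697.3, 245.6, 20.0], [652.4, -20.4, 20.0], [450.3, 288.1, 20.0], [405.6, 20.7, 20.0]] [551.4 133.5  20. ]
yaw -9.612776161700147 -9.531366505272592
[[643.1, 191.9, 149.0], [620.2, 46.3, 149.0], [481.4, 219.2, 149.0], [457.6, 73.8, 149.0]] [550.6 132.8 149. ]
yaw -9.594874351434376 -9.100995117907868
[[617.6, 173.1, 147.0], [770.7, 238.0, 147.0], [502.6, 193.3, 147.0], [484.8, 90.2, 147.0]] [593.9 173.7 147. ]
yaw 17.65355122174109 74.22613902115263
[[698.0, 243.9, 20.0], [653.9, -22.6, 20.0], [451.4, 285.7, 20.0], [406.2, 18.9, 20.0]] [552.4 131.5  20. ]
yaw -9.560699481694483 -9.5190819102111
[[640.7, 187.6, 149.0], [613.8, 47.8, 149.0], [477.3, 215.9, 149.0], [458.3, 74.4, 149.0]] [547.5 131.4 149. ]
yaw -9.778699378164756 -9.268090659109955
knob [506.38355981 101.01249268 240.04832919] [505.72820877 100.07474755 239.96739212]
[505.17984367  99.8016599  263.82370531]
[494.0941121  106.78208722 256.45726882]
[501.87146365  13.24330568  87.14496556]
[ 563.78099692 -133.6635949     2.53947473]
[ 555.63063596 -118.55769472    5.68302458]
spare [500.28671919  21.66217298  70.        ]
```

Request:
{"name": "apply_moves", "arguments": {
  "deltas": "0 0 0 0 0 7.2 -1;0 0 0 0 0 7.2 -1;0 0 0 0 0 7.2 -1;0 0 0 0 0 7.2 -1;0 0 -5 0 0 7 -1;0 0 0 0 0 0 -1",
  "squeeze": 30
}}

```text
t: 0.75
tcp_pos: [265.4, -537.1, 251.3]
orientation: [179.8, 0.3, -100.9]
wrist_force: [0.1, -0.1, -0.8]
finger_gap: -0.2
```

Request:
{"name": "apply_moves", "arguments": {
  "deltas": "-48 -4 0 0 0 -1.3 -1;-48 -4 0 0 0 0 -1;-48 -4 0 0 0 0 -1;-48 -4 0 0 0 0 -1;-48 -4 0 0 0 0 -1;-48 -4 0 0 0 0 -1;-48 -4 0 0 0 0 -1;-48 -4 0 0 0 0 -1;-48 -4 0 0 0 0 -1;-48 -4 0 0 0 0 -1;-48 -4 0 0 0 0 -1;-48 -4 0 0 0 0 -1;0 0 0 0 0 0 -1"
}}

```text
t: 2.05
tcp_pos: [399.9, 46.3, 248.2]
orientation: [179.6, 0.9, -96.9]
wrist_force: [-0.5, -0.4, -1.2]
finger_gap: 0.0
```

```bash
cat >> h.py <<'E'
C=np.array([551.5,132.5]);th=np.radians(-9.55);F=np.array([np.cos(th),np.sin(th)]);L=np.array([-F[1],F[0]])
def fl(p): d=np.asarray(p)[:2]-C; return np.round([d@F,d@L,p[2] if len(p)>2 else 0],1)
def st():
    s=sensors.state();print('t',round(s['t'],2),'FLz',fl(s['tcp_pos']),'ori',s['orientation'].round(1),'F',s['wrist_force'].round(1),s['joints'].round(0))
E
python3 - <<'E'
from h import *
st()
for n in ['top','wrist']: snap(n,n+'1')
E
```

```text
t 2.05 FLz [-135.2 -110.2  248.2] ori [179.6   0.9 -96.9] F [-0.5 -0.4 -1.2] [  1. -25.  98.   1. 108.  98.]
```

View pics/wrist1.png

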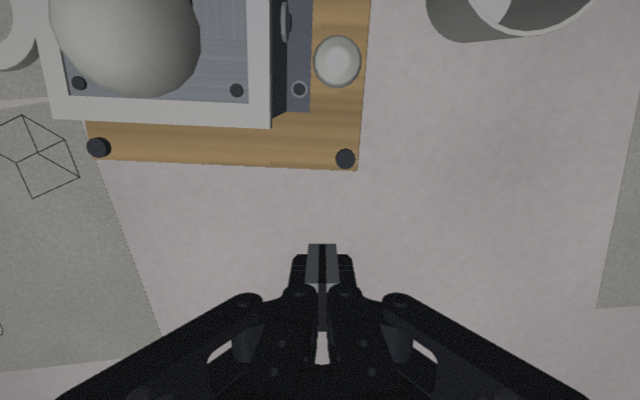

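Request:
{"name": "apply_moves", "arguments": {
  "deltas": "-36 -15 4 0 0 1.3 -1;-35 -15 4 0 0 1.3 -1;0 -12 4 0 0 0 -1;0 0 0 0 0 0 -1"
}}

```text
t: 2.55
tcp_pos: [453.2, 100.9, 236.5]
orientation: [179.7, 0.6, -100.2]
wrist_force: [-0.3, -0.8, 0.2]
finger_gap: 0.3
```

```bash
python3 -c "
from h import *
st()"
```

```text
t 2.55 FLz [-91.7 -47.5 236.5] ori [ 179.7    0.6 -100.2] F [-0.3 -0.8  0.2] [  8. -16.  92.   1. 104. 108.]
```

Request:
{"name": "apply_moves", "arguments": {
  "deltas": "-8 0 0 0 0 -0.6 -1;0 -5 0 0 0 0 -1;0 -5 0 0 0 0 -1;0 -5 0 0 0 0 -1;0 -5 0 0 0 0 -1;0 -5 0 0 0 0 -1;0 -5 0 0 0 0 -1;0 0 0 0 0 0 -1"
}}

```text
t: 3.35
tcp_pos: [484.9, 98.8, 239.2]
orientation: [179.6, 0.6, -99.8]
wrist_force: [-0.5, 0.4, 1.3]
finger_gap: -0.1
```

```bash
python3 -c "
from h import *
st()
for n in ['top','side']: snap(n,n+'2')
a=cv2.imread('pics/side2.png')[175:315,235:415]; cv2.imwrite('pics/c3.png',cv2.convertScaleAbs(cv2.resize(a,None,fx=4,fy=4,interpolation=cv2.INTER_CUBIC),alpha=1.6))
"
```

```text
t 3.35 FLz [-60.1 -44.3 239.2] ori [179.6   0.6 -99.8] F [-0.5  0.4  1.3] [  7. -11.  87.   1. 104. 107.]
```

View pics/c3.png

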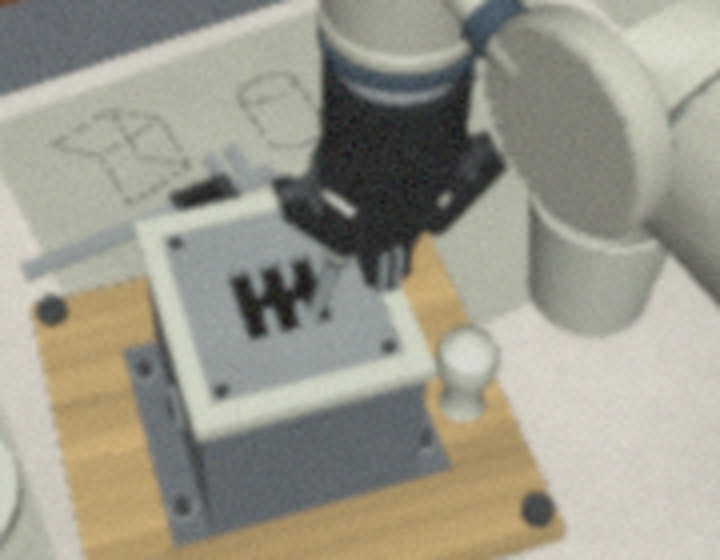

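View pics/top2.png

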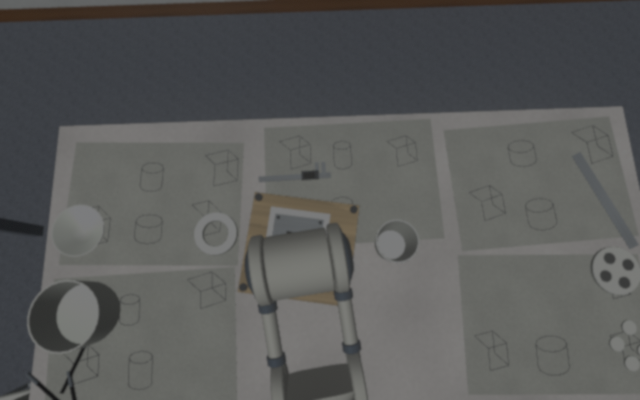

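```bash
python3 -c "
from h import *
snap('wrist','wrist2')
"
```

```text
(no output)
```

View pics/wrist2.png

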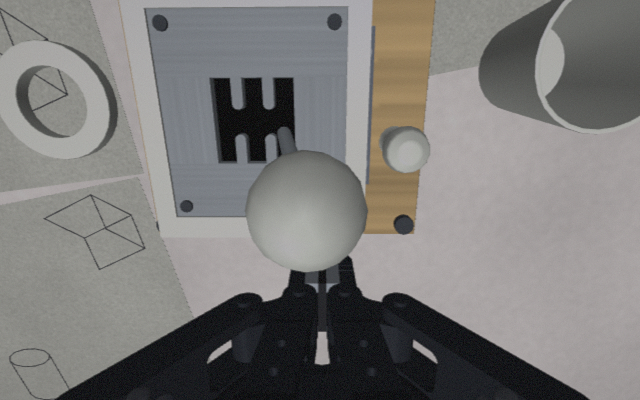

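```bash
cat >> h.py <<'E'
def knob(S,u,v):
    o=S['cam_to_world'][:3,3];d=pt(S,u,v,1000.)-o;d/=np.linalg.norm(d);p=np.r_[C,38.]
    b=d@(o-p);c=(o-p)@(o-p)-210**2;t=-b-np.sqrt(b*b-c);K=o+t*d;k=fl(K)
    print('knob',k,'shift~',round(np.arcsin(k[0]/210),3),'select~',round(np.arcsin(k[1]/210),3)); return K
E
python3 -c "
from h import *
S=dict(np.load('pics/wrist2.npz'));knob(S,306.5,211)
t=dict(np.load('pics/top0.npz'));knob(t,307.5,259.5)
print(S['depth'][211,306],pt(S,306,211), fl(pt(S,306,211)))
st()"
```

```text
knob [-26.1 -38.1 242.9] shift~ -0.125 select~ -0.182
knob [-39.3 -38.6 240.7] shift~ -0.188 select~ -0.185
104.34539 [527.60739702  96.57786819 265.44813598] [-17.6 -39.4 265.4]
t 3.5 FLz [-60.3 -44.4 238.9] ori [179.6   0.6 -99.8] F [-0.6 -0.3 -0.7] [  7. -11.  87.   1. 104. 107.]
```

Request:
{"name": "apply_moves", "arguments": {
  "deltas": "-2 -4 0 0 0 0 -1;-2 -4 0 0 0 0 -1;0 -4 0 0 0 0 -1;0 -4 0 0 0 0 -1;0 -4 0 0 0 0 -1;0 0 0 0 0 0 -1;0 0 0 0 0 0 -1"
}}

```text
t: 4.2
tcp_pos: [506.1, 99.1, 239.0]
orientation: [179.6, 0.5, -99.8]
wrist_force: [-4.5, -0.3, 2.6]
finger_gap: 0.1
```

```bash
python3 -c "
from h import *
st()
snap('wrist','wrist3')
"
```

```text
t 4.2 FLz [-39.2 -40.5 239. ] ori [179.6   0.5 -99.8] F [-4.5 -0.3  2.6] [  7.  -8.  84.   1. 104. 107.]
```

View pics/wrist3.png

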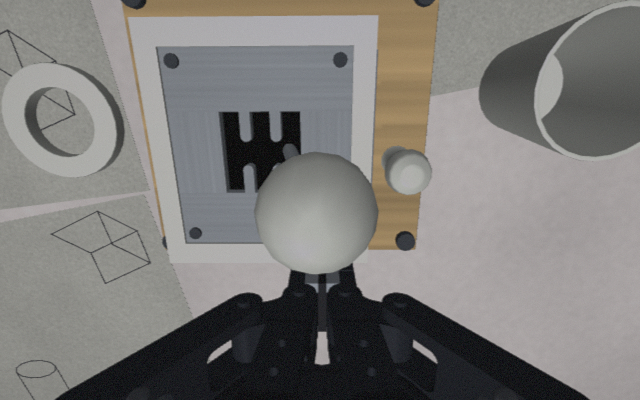

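```bash
python3 -c "
from h import *
S=dict(np.load('pics/wrist3.npz'));knob(S,317,212.5)"
```

```text
knob [ -5.2 -38.6 244.4] shift~ -0.025 select~ -0.185
```

Request:
{"name": "apply_moves", "arguments": {
  "deltas": "0 -3 0 0 0 0 -1;0 -2 0 0 0 0 -1;0 0 0 0 0 0 -1;0 0 0 0 0 0 -1"
}}

```text
t: 4.65
tcp_pos: [511.3, 98.3, 239.2]
orientation: [179.6, 0.6, -99.8]
wrist_force: [-2.9, 0.5, 3.1]
finger_gap: -0.1
```

```bash
python3 -c "
from h import *
st()
snap('wrist','wrist4')
"
```

```text
t 4.65 FLz [-34.  -40.4 239.2] ori [179.6   0.6 -99.8] F [-2.9  0.5  3.1] [  7.  -7.  84.   1. 103. 107.]
```

View pics/wrist4.png

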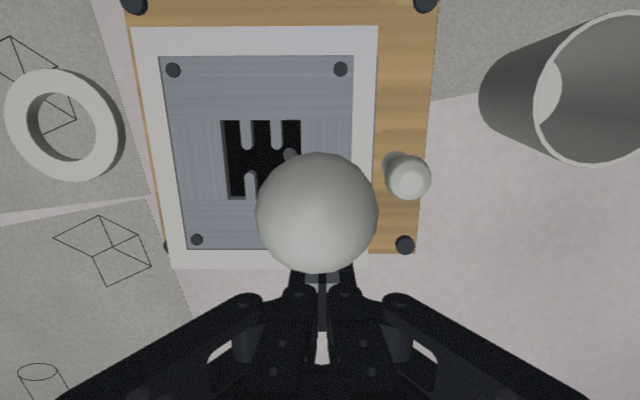

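Request:
{"name": "apply_moves", "arguments": {
  "deltas": "0 10 0 0 0 0 -1;0 15 -4 0 0 0 -1;20 0 -4 0 0 0 -1;20 0 -4 0 0 0 -1;19 0 -4 0 0 0 -1;0 -15 0 0 0 0 -1;0 -20 0 0 0 0 -1;0 -20 0 0 0 0 -1;0 0 0 0 0 0 -1"
}}

```text
t: 5.6
tcp_pos: [529.7, 33.3, 252.5]
orientation: [180.0, 0.5, -99.8]
wrist_force: [-0.0, 0.0, -0.5]
finger_gap: 0.1
```

```bash
python3 -c "
from h import *
st()
snap('wrist','wrist5')
"
```

```text
t 5.6 FLz [  -5.1 -101.5  252.5] ori [180.    0.5 -99.8] F [-0.   0.  -0.5] [ -0.  -6.  81.   1. 104. 100.]
```

View pics/wrist5.png

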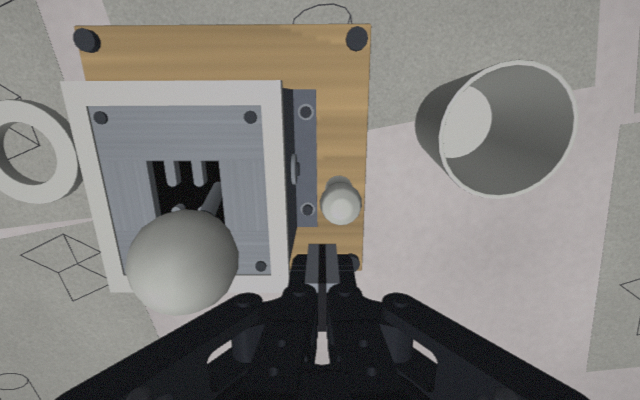

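```bash
python3 -c "
from h import *
S=dict(np.load('pics/wrist5.npz'));K=knob(S,182.5,262)
s=sensors.state();T=s['tcp_pos']
for u,v in [(315,248),(310,260),(300,260),(300,275),(292,292),(270,300),(250,300),(240,305),(220,310),(150,350),(250,325)]:
  d=S['depth'][v,u]; p=pt(S,u,v); q=fl(p)-fl(T); print(u,v,round(float(d)),q)
"
```

```text
knob [ -0.5 -36.5 244.8] shift~ -0.002 select~ -0.175
315 248 149 [11.7  3.2 -9.8]
310 260 138 [11.7  5.1  1.5]
300 260 144 [ 8.6  9.8 -4.2]
300 275 134 [7.8 9.  7.2]
292 292 114 [12.5 10.4 26.1]
270 300 117 [ 8.2 18.6 24.7]
250 300 108 [13.6 23.8 32.3]
240 305 105 [14.1 26.3 35.7]
220 310 103 [13.6 32.3 37.6]
150 350 88 [12.8 46.6 53.7]
250 325 103 [ 9.  22.7 39. ]
```

Request:
{"name": "apply_moves", "arguments": {
  "deltas": "-10 -5 0 0 0 -0.2 -1;-10 0 0 0 0 0 -1;-8 0 0 0 0 0 -1;-5 0 0 0 0 0 -1;-5 0 0 0 0 0 -1;-5 0 0 0 0 0 -1;-5 0 0 0 0 0 -1;-5 0 0 0 0 0 -1;-5 0 0 0 0 0 -1;0 0 0 0 0 0 -1"
}}

```text
t: 6.65
tcp_pos: [542.7, 94.2, 257.4]
orientation: [-179.7, 0.4, -99.6]
wrist_force: [-0.3, -2.6, 2.3]
finger_gap: 0.0
```

```bash
python3 -c "
from h import *
st()
snap('wrist','wrist6')
"
```

```text
t 6.65 FLz [ -2.3 -39.2 257.4] ori [-179.7    0.4  -99.6] F [-0.3 -2.6  2.3] [  6.  -3.  78.   0. 104. 106.]
```

View pics/wrist6.png

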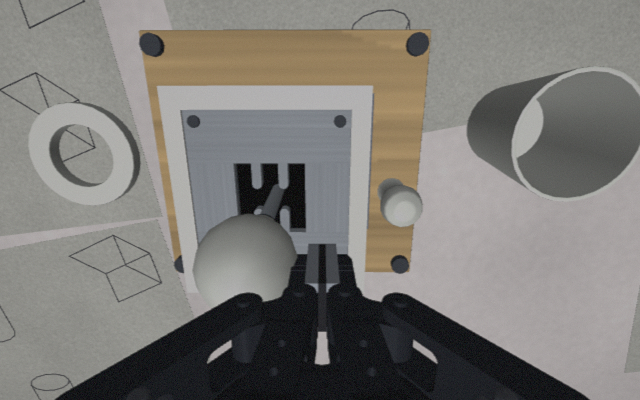

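```bash
python3 -c "
from h import *
S=dict(np.load('pics/wrist6.npz'));K=knob(S,245.5,262)
"
```

```text
knob [  1.3  -3.1 248. ] shift~ 0.006 select~ -0.015
```

Request:
{"name": "apply_moves", "arguments": {
  "deltas": "-5 -1 1 0 0 0 -1;-5 -1 1 0 0 0 -1;-5 -1 1 0 0 0 -1;-5 0 1 0 0 0 -1;-5 0 1 0 0 0 -1;-5 0 0 0 0 0 -1;-5 0 0 0 0 0 -1;-3 0 0 0 0 0 -1;0 0 0 0 0 0 -1;0 0 0 0 0 0 -1"
}}

```text
t: 7.7
tcp_pos: [552.6, 134.7, 250.1]
orientation: [-179.9, 0.4, -99.6]
wrist_force: [-0.0, -2.4, 0.8]
finger_gap: 0.1
```

```bash
python3 -c "
from h import *
st()
snap('wrist','wrist7')
"
```

```text
t 7.7 FLz [  0.7   2.4 250.1] ori [-179.9    0.4  -99.6] F [-0.  -2.4  0.8] [ 10.   0.  76.   0. 104. 110.]
```

View pics/wrist7.png

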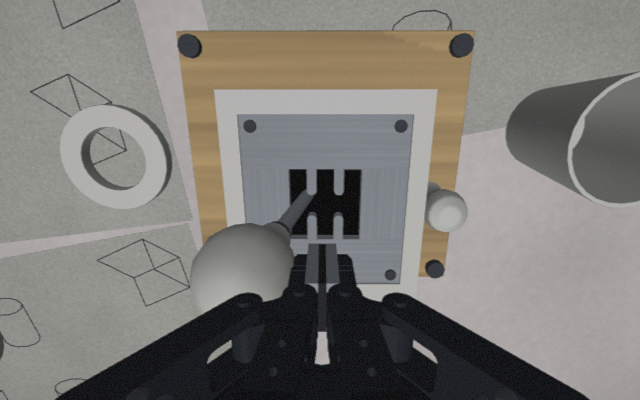

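```bash
python3 -c "
from h import *
S=dict(np.load('pics/wrist7.npz'));K=knob(S,242.5,273)
"
```

```text
knob [  0.6  39.2 244.3] shift~ 0.003 select~ 0.188
```

Request:
{"name": "apply_moves", "arguments": {
  "deltas": "8 0 0 0 0 0 -1;0 25 1 0 0 0 -1;0 25 1 0 0 0 -1;0 12 1 0 0 0 -1;-20 0 1 0 0 0 -1;-20 0 1 0 0 0 -1;-4 0 0 0 0 0 -1;0 0 0 0 0 0 -1"
}}

```text
t: 8.55
tcp_pos: [493.8, 180.0, 242.7]
orientation: [179.9, 0.6, -99.6]
wrist_force: [-0.8, -0.2, 0.6]
finger_gap: -0.2
```

```bash
python3 -c "
from h import *
st()
snap('wrist','wrist8')
"
```

```text
t 8.55 FLz [-64.8  37.3 242.7] ori [179.9   0.6 -99.6] F [-0.8 -0.2  0.6] [ 16.  -6.  83.   1. 103. 116.]
```

View pics/wrist8.png

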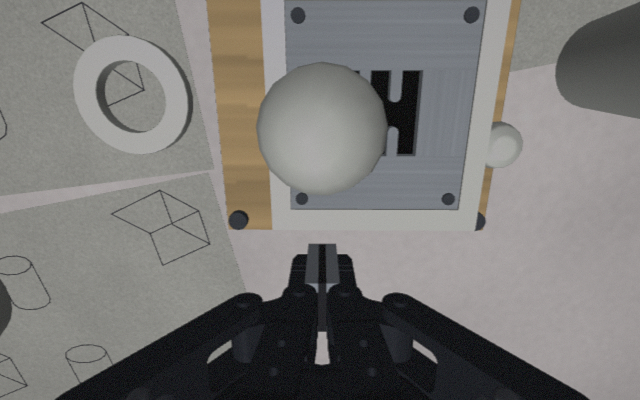

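Request:
{"name": "apply_moves", "arguments": {
  "deltas": "-2 -12 0 0 0 0 -1;0 -12 0 0 0 0 -1;0 -5 0 0 0 0 -1;0 -5 0 0 0 0 -1;0 -5 0 0 0 0 -1;0 -5 0 0 0 0 -1;0 -5 0 0 0 0 -1;0 -5 0 0 0 0 -1;0 0 0 0 0 0 -1"
}}

```text
t: 9.5
tcp_pos: [548.1, 171.5, 243.5]
orientation: [179.5, 0.8, -99.5]
wrist_force: [0.0, 0.9, 1.1]
finger_gap: 0.2
```

```bash
python3 -c "
from h import *
st()
snap('wrist','wrist9')
"
```

```text
t 9.5 FLz [ -9.8  37.9 243.5] ori [179.5   0.8 -99.5] F [0.  0.9 1.1] [ 13.   1.  75.   1. 104. 113.]
```

View pics/wrist9.png

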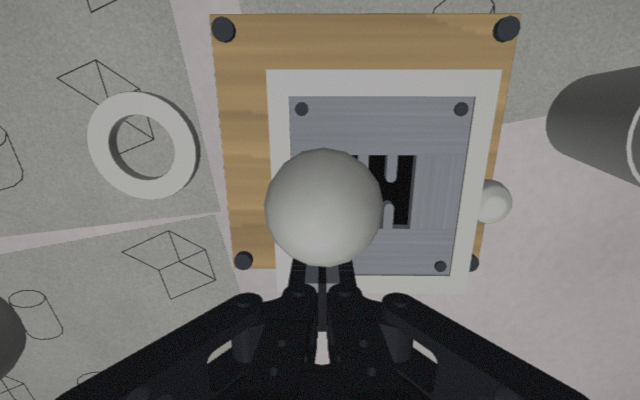

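Request:
{"name": "apply_moves", "arguments": {
  "deltas": "0 -4 0 0 0 0 -1;0 -4 0 0 0 0 -1;0 -4 0 0 0 0 -1;0 -3 0 0 0 0 -1;0 -2 0 0 0 0 -1;0 -2 0 0 0 0 -1;0 0 0 0 0 0 -1"
}}

```text
t: 10.25
tcp_pos: [566.7, 167.3, 242.7]
orientation: [179.2, 0.6, -99.6]
wrist_force: [-4.0, -0.6, 1.4]
finger_gap: 0.2
```

```bash
python3 -c "
from h import *
S=dict(np.load('pics/wrist9.npz'));K=knob(S,323.5,208)
st()
snap('wrist','wrist10')
"
```

```text
knob [ 24.   37.5 243.2] shift~ 0.115 select~ 0.18
t 10.25 FLz [  9.2  36.8 242.7] ori [179.2   0.6 -99.6] F [-4.  -0.6  1.4] [ 13.   4.  72.   1. 104. 112.]
```

View pics/wrist10.png

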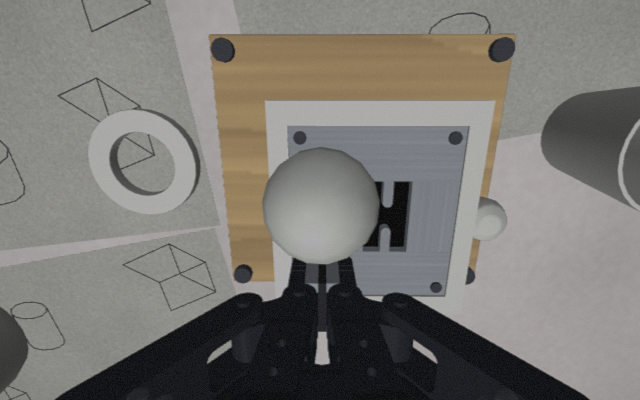

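Request:
{"name": "apply_moves", "arguments": {
  "deltas": "0 -1.5 0 0 0 0 -1;0 -1.5 0 0 0 0 -1;0 0 0 0 0 0 -1"
}}

```text
t: 10.6
tcp_pos: [566.8, 167.3, 242.8]
orientation: [178.8, 0.6, -99.5]
wrist_force: [-3.6, -0.2, 1.7]
finger_gap: 0.1
```

```bash
python3 -c "
from h import *
S=dict(np.load('pics/wrist10.npz'));K=knob(S,321,206)
st()
"
```

```text
knob [ 43.1  37.4 240.1] shift~ 0.207 select~ 0.179
t 10.6 FLz [  9.3  36.8 242.8] ori [178.8   0.6 -99.5] F [-3.6 -0.2  1.7] [ 13.   4.  72.   1. 104. 112.]
```

Request:
{"name": "apply_moves", "arguments": {
  "deltas": "0 -4 0 0 0 0 -1;0 -4 0 0 0 0 -1"
}}

```text
t: 10.8
tcp_pos: [568.4, 167.2, 242.8]
orientation: [177.9, 0.4, -99.3]
wrist_force: [-24.5, 0.5, 6.2]
finger_gap: 0.1
```

```bash
python3 -c "
from h import *
st()
"
```

```text
t 10.8 FLz [ 10.9  37.  242.8] ori [177.9   0.4 -99.3] F [-24.5   0.5   6.2] [ 12.   5.  71.   1. 105. 112.]
```

Against the stop at 24 N: the lever is home. I'll withdraw and check.

Request:
{"name": "apply_moves", "arguments": {
  "deltas": "0 10 0 0 0 0 -1;0 25 0 0 0 0 -1;0 40 0 0 0 0 -1;0 40 0 0 0 0 -1;0 30 -10 0 0 0 -1;0 0 0 0 0 0 -1;0 0 0 0 0 0 -1;0 0 0 0 0 0 -1"
}}

```text
t: 11.6
tcp_pos: [425.4, 190.7, 257.0]
orientation: [178.6, 0.6, -99.4]
wrist_force: [-0.5, -0.3, 0.3]
finger_gap: -0.2
```

```bash
python3 -c "
from h import *
st()
for n in ['wrist','top','side']: snap(n,n+'11')
a=cv2.imread('pics/side11.png')[175:315,205:415]; cv2.imwrite('pics/c11.png',cv2.convertScaleAbs(cv2.resize(a,None,fx=3.5,fy=3.5,interpolation=cv2.INTER_CUBIC),alpha=1.6))
"
```

```text
t 11.6 FLz [-134.    36.5  257. ] ori [178.6   0.6 -99.4] F [-0.5 -0.3  0.3] [ 19. -15.  89.   1. 107. 119.]
```

View pics/c11.png

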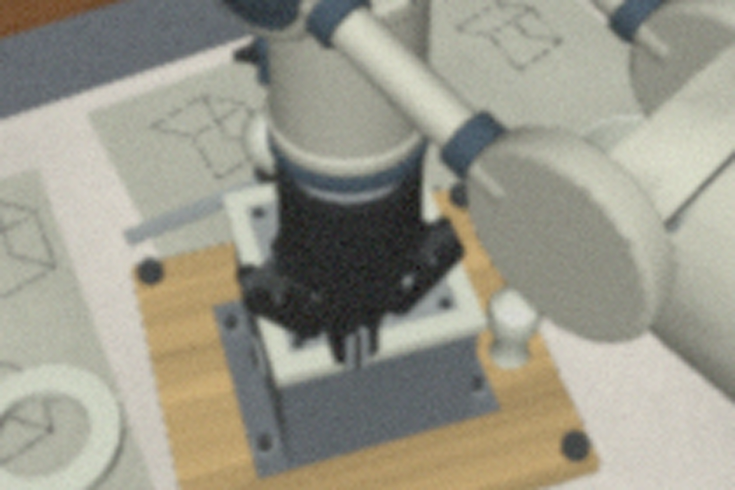

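View pics/top11.png

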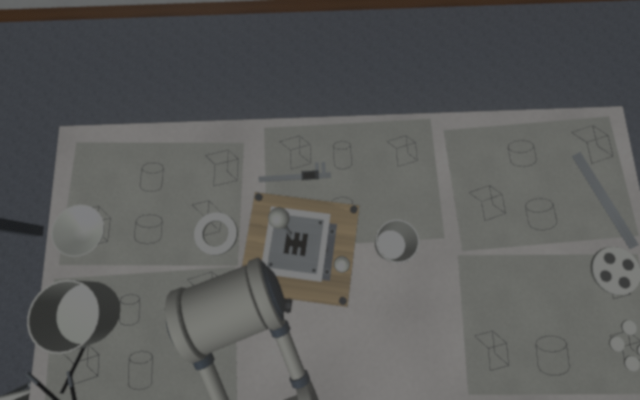

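View pics/wrist11.png

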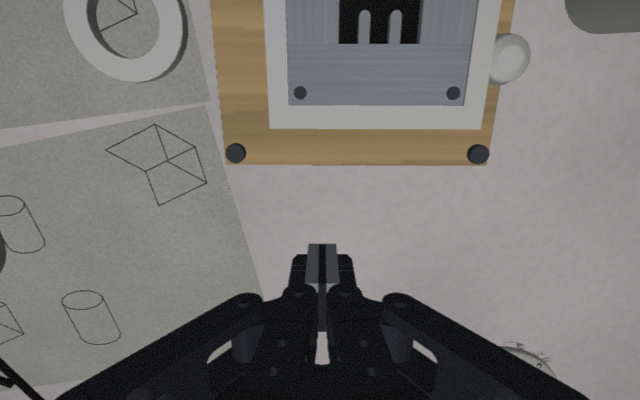

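Top view: the knob is at about (279,217), the far left. The ring, canister, caliper and spare knob look unchanged.

```bash
python3 -c "
from h import *
S=dict(np.load('pics/top11.npz'));K=knob(S,279,217)
a=cv2.imread('pics/top11.png')[190:250,250:330]; cv2.imwrite('pics/c12.png',cv2.convertScaleAbs(cv2.resize(a,None,fx=8,fy=8,interpolation=cv2.INTER_CUBIC),alpha=1.6))
a=cv2.imread('pics/top0.png').astype(int);b=cv2.imread('pics/top11.png').astype(int);d=abs(a-b).max(2)
for n,(x0,x1,y0,y1) in dict(ring=(190,240,205,240),can=(370,420,215,265),cal=(255,335,160,185),spare=(332,352,254,275)).items():print(n,d[y0:y1,x0:x1].max(),d[y0:y1,x0:x1].mean())
"
```

```text
knob [ 44.7  37.2 239.8] shift~ 0.214 select~ 0.178
ring 3 1.5874285714285714
can 3 1.6452
cal 4 1.5215
spare 3 1.4833333333333334
```

View pics/c12.png

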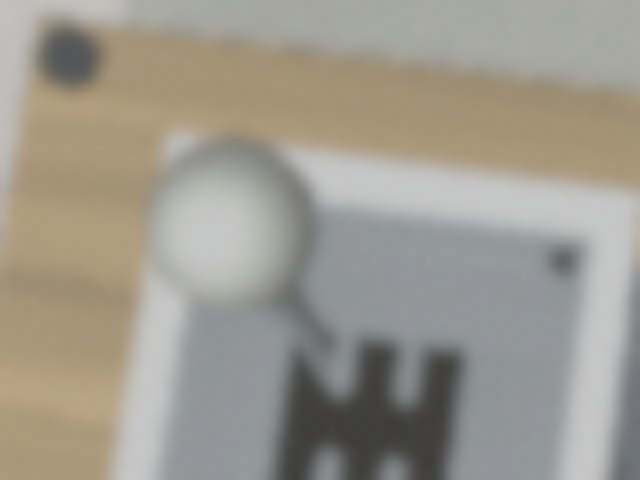

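```bash
python3 -c "
from h import *
print(sensors.state()['qvel'].round(2));print(workorder.sign_off())"
```

```text
[ 0.09  0.14  0.03 -0.05  0.27  0.11]
the job is handed in; nothing more can be done
None
```

The lever is in first gear and the job is handed in; the robot gave no verdict, so the result rests on my own measurements. With the shut fingers, only pushing, I moved the lever out of reverse to neutral, then across to the left lane, then home into first. That took about 12 s.

| Point on the way | shift (rad) | select (rad) |
|---|---|---|
| Neutral, right lane | about 0.00 | about -0.18 |
| Neutral, left lane | about 0.00 | about 0.19 |
| At the end, first gear | about 0.21 | about 0.18 |

- **Accuracy:** these values come from the camera images and are good to about ±0.01 rad. The end select value was measured at 0.178 to 0.18, above the 0.16 limit.
- **Fully home:** the finger met the slot's end with about 24 N. The top picture, taken after I withdrew, shows the shaft in the far left slot.
- **Loose things:** the top view before and after shows no change beyond noise at the spare knob, canister, ring and caliper.
- **Arm at hand-in:** it stood clear with no contact force. The last side view was partly blocked by the arm, so the end check relies on the top view.

No check failed or disagreed.

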